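# Put the garlic in the milk pan and hold the pan up off its trivet

### The job

Put the garlic bulb into the cream milk pan, lowering it in rather than dropping it from high up. Then take the pan by the blue sleeve on its handle, lift it about 10 cm straight up off the cork trivet with the garlic in it, and finish still holding it up there, steady and level and resting on nothing, so that the trivet can be taken away. Leave the lemon and the other things where they are.

Things in the scene. Friction and masses are not known exactly. Their poses are not given: they have to be found in the camera images.
- garlic: whole white-pink garlic bulb with a pointed top, 60 x 57 mm across and 58 mm high, about 0.04 kg, standing on the worktop in front of the hob, in one of two places (the lemon is in the other). Origin: centre of its underside; z up. It is widest about 22 mm above its underside, a good height to take it from above.
- saucepan: cream enamelled milk pan standing level on a cork trivet: round open bowl 144 mm outside diameter, 136 mm inside, rim 77 mm above its underside, about 0.34 kg. Origin: at its underside's level, below the handle's root. In its own frame the bowl's centre lies at y = +71 mm and the straight, slightly rising handle runs along -y from the bowl's wall at y = 0 to y = -145 mm; z is up.
- bowl_center (a point): centre of the pan's bowl, on its inner floor (2 mm above its underside).
- pan_grip (a point): where to take the pan from above: within the blue silicone sleeve fixed on the handle, 121 mm from the bowl's centre and 68 mm above the pan's underside; axes as the pan's. The sleeve has flat upright sides 22 mm apart (along x; close the fingers along that x), is 26 mm tall and runs from y = -27 to y = -93 mm. Gripped here with about 90 N the pan stays level.
- trivet: round cork trivet under the pan's bowl, 130 mm across, 10 mm thick, fixed to the worktop; origin: centre of its underside.
- lemon: bystander: yellow lemon, 71 x 53 x 51 mm, lying in the other of the garlic's two places; origin: below its middle. Leave it alone.
- sardine_tin: bystander: flat oblong tin, 63 x 105 x 25 mm; origin: centre of the underside. Leave it alone.
- shaker: bystander: glass salt shaker, 46 mm across, 122 mm high; origin: centre of the underside. Leave it alone.
- onion: bystander: brown onion, 78 mm across, 85 mm high; origin: centre of the underside. Leave it alone.

How it is judged (in metres and radians):
On the way:
1. the garlic lies in the pan, let go, the pan still on its trivet (horizontal distance between garlic and bowl_center below 0.07 m and z of garlic in the frame of saucepan between -0.005 and 0.06 m and contact force between garlic and the fingers below 0.1 N and contact force between garlic and the arm below 0.1 N and z of saucepan in the frame of trivet below 0.02 m and linear speed of garlic below 0.1 m/s), for 0.2 s.
At the end, for the whole second after the job is handed in: The pan is held by its handle in the fingers, underside 60 to 240 mm above the trivet, within 10 degrees of level, under 30 mm/s and 0.15 rad/s, touching neither trivet nor bystanders; the garlic lies in its bowl, not touched by the robot (z of saucepan in the frame of trivet between 0.07 and 0.25 m and angle between saucepan's own z axis and vertical below 0.17 rad and linear speed of saucepan below 0.03 m/s and angular speed of saucepan below 0.15 rad/s and contact force between saucepan and the fingers above 2 N and distance between the grasp point and pan_grip below 0.11 m and contact force between saucepan and trivet below 0.1 N and contact force between saucepan and lemon below 0.1 N and contact force between saucepan and sardine_tin below 0.1 N and contact force between saucepan and shaker below 0.1 N and contact force between saucepan and onion below 0.1 N and horizontal distance between garlic and bowl_center below 0.07 m and z of garlic in the frame of saucepan between -0.005 and 0.06 m and contact force between garlic and the fingers below 0.1 N and contact force between garlic and the arm below 0.1 N); the arm keeps its last pose, push and grip.
It fails at once if another thing on the worktop is shoved by more than 30 mm (distance of any of lemon, sardine_tin, shaker, onion from where it was at the start of the episode above 0.03 m).
It fails at once if the shaker is knocked over (angle between shaker's own z axis and vertical above 0.5 rad).
It fails at once if the garlic is dropped from high up or thrown (linear speed of garlic above 1.6 m/s).
It also fails if it takes over 56 s, if anything falls off the work surface, if the arm or the gripper's body presses on something with over 40 N, if the wrist force passes 120 N, or if a joint passes its speed limit or range.

### The arm

A 7-joint arm with a two-finger parallel gripper is mounted at the origin on a cart in front of the work surface, level with it; the furniture and walls round the work are solid. World frame = base frame: x ahead of the robot, y to its left, z up, the work surface at z = 0. Lengths are in mm, angles in rad, forces in N, time in s.
With the tool pointing down it reaches from about 400 to 875 mm from the base axis. Payload 4.4 kg.
Tool frame: the origin (TCP) lies at the very end of the fingers, on their centre line; the grasp point (between the pads) lies 19 mm behind it; z points along the fingers, y is the line along which they close (so a half turn about z gives the same grasp; the last joint's range is limited). The gripper opens to 85 mm and grips with 20 to 120 N. Pads are 22 mm wide; open, the fingers measure 114 mm over their backs; the gripper's body (76 mm by 85 mm) begins 54 mm behind the grasp point. The pads swing forward as they close: fully open they stand 13 mm farther back than shut.
Start: joints at [1.042, 0.628, 0.038, 1.517, -0.027, 0.996, -0.02], TCP at [290.224, -581.625, 231.313] pointing down, gripper open.
Joint ranges: [-3.06, 3.06], [-0.37, 2.12], [-1.25, 1.32], [0.18, 2.47], [-1.1, 4.24], [0.23, 1.98], [-2.94, 2.94]. Speed limits (rad/s): [2.57, 2.57, 3.14, 3.14, 3.14, 3.14, 3.14].

### API

Orientations are given as [roll, pitch, yaw] about the fixed x, y, z axes, in that order (R = Rz(yaw) Ry(pitch) Rx(roll)).
In Python, from cell import monitor, viewer, workorder gives the robot as it stands.
- The arm moves only by the tool arm_command, never from a script. Its argument "series" is one flat list of numbers, 5 for each row, row after row: the opening in per cent of the stroke, from 0 (shut) to 100 (fully open), then the shift along the tool's x, y, z in cm, then the turn about the tool's z in degrees. In form: [claw, x, y, z, roll, claw, x, y, z, roll, ...]. A call has exactly 5 rows; each row is the pose to reach, as a shift and turn from the pose commanded when the call began, along the tool's axes at that moment; what a row does not reach only later rows make up. A row lasts 1/12 s, in which the tool goes at most 41.7 mm and 7.16 degrees, less where a joint would pass 70% of its speed; a pose out of reach is approached as far as the arm can. A call with a gripper value outside its range is refused whole. The fingers move at their own pace and stop on an object; the grip force is fixed at half the most. Time passes only in rows, so rows that repeat a pose let the fingers close, or fill a call up. It gives the time, the measured TCP pose, the force, the opening and the grip force at its end, in the units of the state.
- monitor.read_state(): the state, without advancing time (a new reading comes with each control period).
- viewer.get_image(name): name is "side" or "top" or "wrist"; returns (picture, depth): 420x560x3 uint8, red, green, blue; 420x560 float32, mm along the optical axis (not along the pixel's ray), 0 where there is no reading.
- viewer.camera_model(name): a dict with "mtx" (3x3 intrinsics, pixels), "R" (3x3) and "t" (3): a world point X has camera coordinates R X + t. Camera axes: x right, y down, z forward; pixel columns grow to the right and rows downward; lengths in mm; the calibration is good to about 2 mm. A picture is of the moment at which its call begins: read the wrist's pose just before it. camera_model takes no time and is no camera call; for the wrist camera it gives the pose at the moment of the call.
- workorder.finish_job(): hands the job in; it is judged then, once.
The state is a dict: "clock": time; "qpos": joint angles; "qd": joint speeds; "tau": joint torques, N m; "eef_pos": TCP position; "tool_rot": TCP orientation; "force": force on the tool from outside, world axes, zero at the start; "torque": the same for the moment, N m; "width": finger opening in mm; "gripper_force": force on a finger pad.
Only numpy, scipy, OpenCV 4.12 (cv2) and the standard library are available. Lean on these libraries where they do the work, as an engineer would, in place of code of your own. Each camera call takes 0.05 s, during which the arm holds its last target. There are 200 camera calls.

## Working session

There is one attempt and no reset: what is moved stays moved. The work goes in short steps, Python scripts to look and compute and a tool call to move; the robot and the scene stay as the last step left them, time stands still between calls to the robot, and variables do not carry over. Pictures are saved under pics/ and viewed, at most 10 in all, crops included, and the job is handed in when it is done.

Besides the shell and the picture viewer there is one more tool, called after "Emit:" as a command line: name --argument value ..., lists and objects as JSON in quotes. arm_command: Moves the arm, as the interface text tells. Its arguments: {"type":"object","properties":{"series":{"type":"array","items":{"type":"number"}}},"required":["series"]}

```bash
mkdir -p pics
python3 - <<'E'
from cell import monitor, viewer
import cv2,numpy as np
s=monitor.read_state();print({k:np.round(v,3) for k,v in s.items()})
for n in("side","top"):
    p,d=viewer.get_image(n);cv2.imwrite(f"pics/{n}.png",p[:,:,::-1]);np.savez(f"pics/{n}.npz",p=p,d=d,**viewer.camera_model(n))
    m=viewer.camera_model(n);print(n,np.round(m["mtx"],1).tolist(),np.round(-m["R"].T@m["t"]),np.round(m["R"],2).tolist())
E
```

```text
{'clock': np.float64(0.0), 'qpos': array([ 1.042,  0.629,  0.038,  1.518, -0.027,  0.996, -0.02 ]), 'qd': array([ 0.001, -0.002,  0.   ,  0.001,  0.001, -0.001,  0.001]), 'tau': array([-1.0000e-03, -5.6341e+01,  1.2260e+00, -1.9345e+01,  1.1000e-02,
        1.0000e-02, -0.0000e+00]), 'eef_pos': array([ 289.964, -581.037,  230.398]), 'tool_rot': array([-3.14 ,  0.   ,  0.463]), 'force': array([ 0.034,  0.418, -0.084]), 'torque': array([ 0.034, -0.029,  0.039]), 'gripper_force': np.float64(0.0), 'width': np.float64(85.54)}
side [[497.8, 0.0, 274.3], [0.0, 497.8, 212.5], [0.0, 0.0, 1.0]] [  554. -1029.   656.] [[1.0, -0.02, -0.02], [-0.03, -0.52, -0.85], [0.0, 0.85, -0.52]]
top [[424.0, 0.0, 276.3], [0.0, 424.0, 209.8], [0.0, 0.0, 1.0]] [ 377.  -76. 1184.] [[-0.0, -1.0, 0.02], [-0.98, 0.0, -0.18], [0.18, -0.02, -0.98]]
```

View pics/top.png

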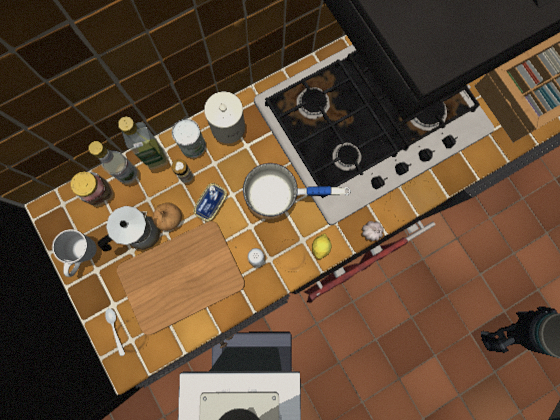

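View pics/side.png

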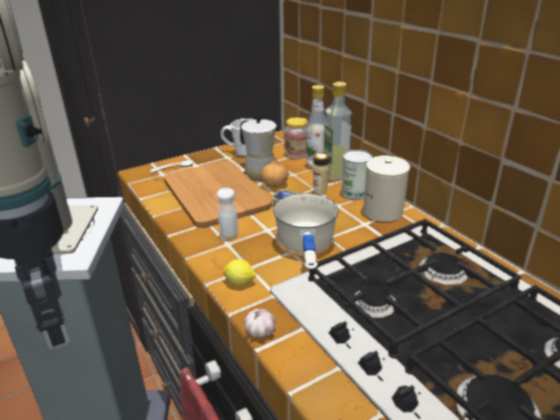

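The top view shows the garlic at (372,231), the lemon at (321,247), the pan bowl at (270,190), the blue sleeve around (320,190), and the shaker at (257,258). The side view shows the garlic at (260,323) and the sleeve at (308,245).

```bash
cat > h.py <<'E'
import numpy as np,cv2
def cloud(m,d):
    v,u=np.mgrid[:d.shape[0],:d.shape[1]]
    c=np.stack([u,v,np.ones_like(u)],-1)@np.linalg.inv(m["mtx"]).T*d[...,None]
    return (c-m["t"])@m["R"]          # world points
def ray(m,u,v,z):
    r=m["R"].T@np.linalg.inv(m["mtx"])@[u,v,1];o=-m["R"].T@m["t"]
    return o+r*(z-o[2])/r[2]
def blobs(mask,box,minA=20):
    k=np.zeros(mask.shape,np.uint8);x0,y0,x1,y1=box;k[y0:y1,x0:x1]=mask[y0:y1,x0:x1]
    n,l,s,c=cv2.connectedComponentsWithStats(k);i=1+np.argmax(s[1:,4]);return l==i,c[i],s[i]
def circ(P):
    a=np.c_[2*P[:,:2],np.ones(len(P))];x=np.linalg.lstsq(a,(P[:,:2]**2).sum(1),rcond=None)[0]
    return x[:2],np.sqrt(x[2]+x[0]**2+x[1]**2)
E
python3 - <<'E'
from h import *
B={"top":dict(garlic=(355,215,392,246),sleeve=(296,178,345,202),pan=(235,155,305,225)),"side":dict(garlic=(238,300,285,345),sleeve=(295,228,322,258),pan=(265,185,345,255))}
for n in B:
    m=np.load(f"pics/{n}.npz");W=cloud(m,m["d"]);h=cv2.cvtColor(m["p"],cv2.COLOR_RGB2HSV).astype(int)
    H,S,V=h[...,0],h[...,1],h[...,2]
    k,c,s=blobs((S<110)&(V>90)&(W[...,2]>8),B[n]["garlic"]);P=W[k]
    print(n,"garlic",c,s,np.round(np.median(P,0)),np.round(P.min(0)),np.round(P.max(0)),"ray z22",np.round(ray(m,*c,25)))
    k,c,s=blobs((H>95)&(H<130)&(S>100),B[n]["sleeve"]);P=W[k]
    print(" sleeve",c,s,np.round(np.median(P,0)),np.round(np.percentile(P[:,2],[5,50,95])))
    Q=P[:,:2]-P[:,:2].mean(0);print(" dir",np.linalg.svd(Q)[2][0],"ray z94",np.round(ray(m,*c,91)))
    x0,y0,x1,y1=B[n]["pan"];P=W[y0:y1,x0:x1].reshape(-1,3);S2=S[y0:y1,x0:x1].ravel()
    P=P[(P[:,2]>79)&(P[:,2]<95)&(S2<80)];print(" rim",len(P),circ(P),np.median(P[:,2]))
    if n=="top":
        for nm,(x0,y0,x1,y1) in dict(lemon=(305,232,335,262),shaker=(245,245,268,270),shk2=(172,155,195,188),tin=(195,182,228,222),onion=(153,202,182,232),hob=(340,140,365,170)).items():
            P=W[y0:y1,x0:x1].reshape(-1,3);P=P[P[:,2]>12];print(nm,np.round(P.min(0)),np.round(P.max(0)))
E
```

```text
top garlic [372.81229773 230.17799353] [363 221  21  20 309] [ 526. -361.   37.] [ 377. -393.   20.] [ 554.  -76. 1184.] ray z22 [ 529. -365.   25.]
 sleeve [319.01869159 190.47663551] [307 186  24  11 214] [ 626. -211.   90.] [75. 90. 96.]
 dir [-0.63835881  0.76973894] ray z94 [ 626. -210.   91.]
 rim 312 (array([631.49513941, -80.47940529]), np.float64(69.86560632113819)) 85.10701352146842
lemon [ 377. -247.   22.] [ 518.  -76. 1184.]
shaker [377. -76.  12.] [ 476.  -23. 1184.]
shk2 [377. -76.  13.] [ 748.  177. 1184.]
tin [377. -76.  15.] [ 664.  128. 1184.]
onion [377. -76.  14.] [ 606.  239. 1184.]
hob [ 377. -346.   12.] [ 784.  -76. 1184.]
side garlic [259.58536585 322.58249641] [245 309  30  29 697] [ 526. -379.   34.] [  498. -1029.    10.] [ 554. -342.  656.] ray z22 [ 525. -368.   25.]
 sleeve [308.42580645 242.23225806] [303 235  12  15 155] [ 623. -219.   92.] [88. 92. 96.]
 dir [-0.00651502 -0.99997878] ray z94 [ 624. -216.   91.]
 rim 506 (array([ 628.29381964, -116.03994833]), np.float64(88.35343683094686)) 84.67778834316013
```

Emit:
arm_command --series '[100,2.5,-0.7,0,0,100,6,-1.7,0,0,100,9.5,-2.7,0,0,100,13,-3.7,0,0,100,16,-4.5,0,0]'

```text
clock: 0.52
eef_pos: [415.1, -467.4, 230.9]
tool_rot: [-3.14, -0.001, 0.464]
force: [0.5, -0.1, 0.0]
width: 85.3
gripper_force: 0.0
```

Emit:
arm_command --series '[100,3.5,-1,0,0,100,7,-2,0,0,100,10.5,-3,0,0,100,13,-3.7,0,0,100,14.8,-4.2,0,0]'

```text
clock: 0.93
eef_pos: [529.7, -362.5, 230.8]
tool_rot: [-3.14, -0.002, 0.467]
force: [-0.8, -0.3, 0.1]
width: 85.7
gripper_force: 0.0
```

Emit:
arm_command --series '[100,0,0,0.5,0,100,0,0,2,0,100,0,0,3.5,0,100,0,0,4.5,0,100,0,0,5,0]'

```text
clock: 1.35
eef_pos: [525.3, -366.3, 179.3]
tool_rot: [-3.139, 0.002, 0.462]
force: [0.1, 0.1, 0.2]
width: 85.5
gripper_force: 0.0
```

Run:
```python
from cell import monitor, viewer
import cv2
from h import *
s=monitor.read_state();print(s["eef_pos"],s["tool_rot"],s["force"],s["clock"])
m=viewer.camera_model("wrist");p,d=viewer.get_image("wrist");cv2.imwrite("pics/w1.png",p[:,:,::-1]);np.savez("pics/w1.npz",p=p,d=d,**m)
print(m["mtx"].round(),-m["R"].T@m["t"],m["R"].round(2))
```

```text
[ 525.30468499 -366.33498092  179.28784887] [-3.13890178e+00  2.17964341e-03  4.61842764e-01] [0.11117747 0.13212355 0.21752977] 1.35
[[317.   0. 277.]
 [  0. 317. 215.]
 [  0.   0.   1.]] [ 588.52066154 -334.40278839  321.58757579] [[ 0.45 -0.9  -0.  ]
 [-0.86 -0.43  0.28]
 [-0.25 -0.12 -0.96]]
```

View pics/w1.png

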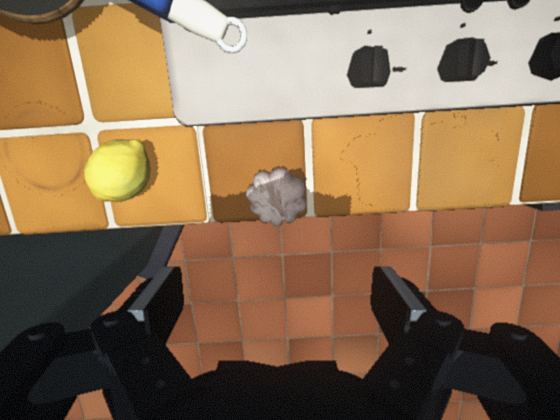

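The wrist view shows the garlic at (277,196) and the lemon at (117,170). The hob plate lies well beyond the garlic, and the fingers straddle its line.

Run:
```python
from h import *
m=np.load("pics/w1.npz");p=m["p"];d=m["d"];W=cloud(m,d);h=cv2.cvtColor(p,cv2.COLOR_RGB2HSV).astype(int)
k,c,s=blobs((h[...,1]<100)&(d>0)&(W[...,2]>10)&(W[...,2]<75),(235,155,320,235));P=W[k]
print(c,s,P.min(0),P.max(0),ray(m,*c,25))
u,v=s[0]+s[2]/2,s[1]+s[3]/2;print(ray(m,u,v,25))
g=ray(m,*c,25)[:2]
a=.463;D=g-[526.5,-366.5];print("cmd-shift",D@[np.cos(a),np.sin(a)],D@[np.sin(a),-np.cos(a)])
```

```text
[276.23529412 196.06705882] [ 246  167   61   59 2550] [ 499.8551974  -392.87047657   18.28337187] [ 554.60987126 -335.13717965   58.63507292] [ 527.80030251 -363.113116     25.        ]
[ 527.53349606 -363.52848038   25.        ]
cmd-shift 2.6761007142260334 -2.449541762751753
```

Emit:
arm_command --series '[100,0.3,-0.2,2,0,100,0.3,-0.2,5,0,100,0.3,-0.2,8,0,100,0.3,-0.2,11,0,100,0.3,-0.2,13,0]'

```text
clock: 1.82
eef_pos: [527.7, -363.1, 49.2]
tool_rot: [-3.14, 0.001, 0.462]
force: [-0.1, 0.2, 0.4]
width: 85.5
gripper_force: 0.0
```

Emit:
arm_command --series '[100,0,0,1,0,100,0,0,2.2,0,100,0,0,3.2,0,100,0,0,4,0,100,0,0,4.3,0]'

```text
clock: 2.23
eef_pos: [528.7, -363.2, 7.8]
tool_rot: [-3.141, 0.0, 0.463]
force: [-1.3, 1.4, -0.8]
width: 85.2
gripper_force: 0.0
```

Emit:
arm_command --series '[60,0,0,0,0,40,0,0,0,0,20,0,0,0,0,20,0,0,0,0,20,0,0,0,0]'

```text
clock: 2.65
eef_pos: [529.4, -363.6, 9.9]
tool_rot: [3.14, -0.001, 0.463]
force: [-0.4, -0.3, 6.2]
width: 55.2
gripper_force: 62.3
```

Emit:
arm_command --series '[20,0,0,0,0,20,0,0,0,0,20,0,0,-0.5,0,20,0,0,-1.5,0,20,0,0,-3,0]'

```text
clock: 3.07
eef_pos: [528.2, -362.7, 38.4]
tool_rot: [-3.14, 0.001, 0.463]
force: [0.7, 0.1, -0.6]
width: 54.8
gripper_force: 62.9
```

Emit:
arm_command --series '[20,0,0,-2,0,20,0,0,-5,0,20,0,0,-8.5,0,20,0,0,-12,0,20,0,0,-14,0]'

```text
clock: 3.48
eef_pos: [530.4, -364.3, 183.5]
tool_rot: [3.136, -0.003, 0.463]
force: [0.5, 0.1, 0.1]
width: 54.8
gripper_force: 62.9
```

Emit:
arm_command --series '[20,1.5,-1.4,0,0,20,3.8,-3.6,0,0,20,6.1,-5.8,0,0,20,8.5,-8,0,0,20,11,-10.4,0,0]'

```text
clock: 3.9
eef_pos: [581.1, -220.3, 179.6]
tool_rot: [3.14, -0.001, 0.462]
force: [-0.0, -0.4, 0.5]
width: 55.1
gripper_force: 62.9
```

Emit:
arm_command --series '[20,2.4,-2.3,0,0,20,4.9,-4.6,0,0,20,7.5,-7,0,0,20,9.6,-9,0,0,20,10.9,-10.2,0,0]'

```text
clock: 4.32
eef_pos: [634.1, -75.7, 179.4]
tool_rot: [-3.14, -0.003, 0.467]
force: [0.3, 1.1, 0.5]
width: 55.0
gripper_force: 62.9
```

Run:
```python
from cell import monitor, viewer
from h import *
s=monitor.read_state();print(s["eef_pos"],s["tool_rot"],s["width"],s["clock"])
m=viewer.camera_model("wrist");p,d=viewer.get_image("wrist");cv2.imwrite("pics/w2.png",p[:,:,::-1]);np.savez("pics/w2.npz",p=p,d=d,**m)
W=cloud(m,d);h=cv2.cvtColor(p,cv2.COLOR_RGB2HSV).astype(int)
k=(d>0)&(W[...,2]>80)&(W[...,2]<93)&(h[...,1]<90)&(np.hypot(W[...,0]-631.5,W[...,1]+80.5)<90)
P=W[k];
for _ in range(3):
    c,r=circ(P);P=P[abs(np.hypot(*(P[:,:2]-c).T)-r)<6]
print(len(P),c,r)
k=(h[...,0]>95)&(h[...,0]<130)&(h[...,1]>120)&(d>0)&(W[...,2]>60);P=W[k];print(len(P),P.min(0),P.max(0),np.median(P,0))
```

```text
[634.13144503 -75.66500568 179.35460955] [-3.13997466e+00 -2.95296817e-03  4.67465957e-01] 55.030036671086734 4.3167
2791 [630.37449101 -77.97306269] 69.46078825572427
2336 [ 600.38690915 -235.74920022   70.37629988] [687.96116249 146.7704755  278.45273442] [ 629.15423506 -189.32641995   91.12778377]
```

View pics/w2.png

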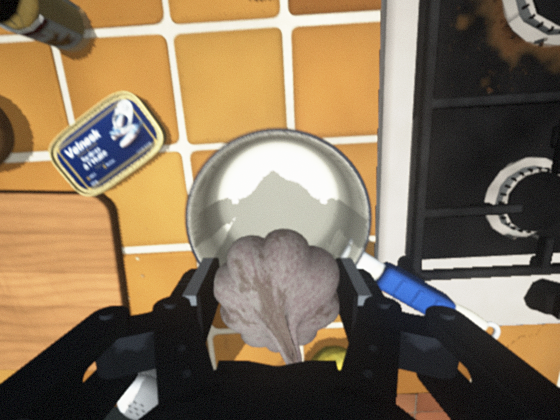

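The wrist view shows the garlic held at (278,290), above the pan rim centred near (280,205). The sleeve is at (423,290) and the tin at (107,142), clear of the path.

Emit:
arm_command --series '[20,0,0,1,0,20,0,0,3.5,0,20,0,0,6,0,20,0,0,8,0,20,0,0,9.5,0]'

```text
clock: 4.78
eef_pos: [630.9, -83.4, 81.3]
tool_rot: [-3.141, 0.003, 0.46]
force: [-0.6, -0.4, -0.7]
width: 55.1
gripper_force: 62.9
```

Emit:
arm_command --series '[20,0,0,1.2,0,20,0,0,2.5,0,20,0,0,3.8,0,20,0,0,4.8,0,20,0,0,5.2,0]'

```text
clock: 5.2
eef_pos: [631.9, -81.3, 29.7]
tool_rot: [-3.141, 0.002, 0.462]
force: [0.2, -0.3, -0.3]
width: 55.0
gripper_force: 62.9
```

Emit:
arm_command --series '[60,0,0,0,0,70,0,0,0,0,80,0,0,0,0,80,0,0,0,0,80,0,0,0,0]'

```text
clock: 5.62
eef_pos: [633.5, -81.0, 32.1]
tool_rot: [3.141, -0.001, 0.463]
force: [-0.1, 0.8, 0.3]
width: 68.4
gripper_force: 0.1
```

Emit:
arm_command --series '[80,0,0,-0.5,0,80,0,0,-2,0,80,0,0,-4.5,0,80,0,0,-7.5,0,80,0,0,-11,0]'

```text
clock: 6.03
eef_pos: [631.7, -81.0, 141.8]
tool_rot: [-3.14, 0.002, 0.463]
force: [0.3, 0.3, -0.7]
width: 68.5
gripper_force: 0.0
```

Emit:
arm_command --series '[80,0,0,-3,0,80,0,0,-5,0,80,0,0,-6,0,80,0,0,-6,0,80,0,0,-6,0]'

```text
clock: 6.45
eef_pos: [632.4, -81.0, 201.1]
tool_rot: [-3.141, 0.0, 0.463]
force: [-0.8, 0.1, -0.4]
width: 68.7
gripper_force: 0.0
```

```bash
cat > pan.py <<'E'
from cell import monitor, viewer
from h import *
import sys
s=monitor.read_state();print(s["eef_pos"],s["tool_rot"],s["width"],s["clock"],"q7",s["qpos"][6])
n=sys.argv[1]
m=viewer.camera_model("wrist");p,d=viewer.get_image("wrist");cv2.imwrite(f"pics/{n}.png",p[:,:,::-1])
W=cloud(m,d);h=cv2.cvtColor(p,cv2.COLOR_RGB2HSV).astype(int)
R=np.hypot(W[...,0]-631,W[...,1]+80)
P=W[(d>0)&(W[...,2]>80)&(W[...,2]<93)&(h[...,1]<90)&(R<90)]
for _ in range(4):
    c,r=circ(P);P=P[abs(np.hypot(*(P[:,:2]-c).T)-r)<6]
print("rim",len(P),c,r)
k=((h[...,0]>95)&(h[...,0]<130)&(h[...,1]>120)&(d>0)&(W[...,2]>84)&(W[...,2]<110)&(W[...,1]<-160)&(W[...,1]>-270)&(abs(W[...,0]-627)<40))
P=W[k];f=np.polyfit(P[:,1],P[:,0],1);print("sleeve",len(P),P.min(0),P.max(0),"x=",f,"yaw deg",-np.degrees(np.arctan(f[0])))
u=np.array([-f[0],-1])/np.hypot(f[0],1)
G=np.array([np.polyval(f,-201),-201.]);print("grip on line",G, "dist to rim c",np.linalg.norm(G-c))
k=(d>0)&(R<60)&(W[...,2]>25)&(W[...,2]<80);print("garlic",np.median(W[k],0),W[k].max(0),k.sum())
E
python3 pan.py w3
```

```text
[632.43558299 -81.02475545 201.10451469] [-3.14146947e+00  1.35048138e-04  4.62703694e-01] 68.74622233665797 6.45 q7 -0.9846813724734051
rim 3603 [630.08914645 -78.30981592] 69.491512467613
sleeve 1485 [ 616.85883249 -237.77138372   84.06049261] [ 638.20562702 -175.08833669   97.2168256 ] x= [6.94968809e-02 6.43456810e+02] yaw deg -3.9754858972564713
grip on line [ 629.48793684 -201.        ] dist to rim c 122.6916571014814
garlic [635.1326146  -79.24778593  50.32819259] [682.17357881 -52.23734525  70.47895163] 2461
```

View pics/w3.png

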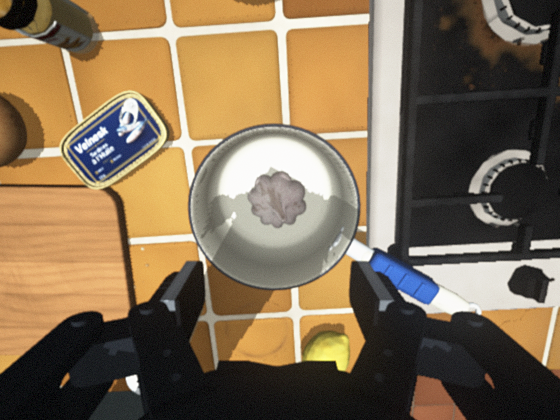

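The wrist view shows the garlic lying in the bowl at (277,198), released. The sleeve runs from (372,258) to (435,295).

Emit:
arm_command --series '[80,-0.6,1,0,-6,80,-1.4,2.5,0,-12,80,-2.2,4,0,-18,80,-3,5.5,0,-24,80,-3.8,7,0,-30]'

```text
clock: 6.92
eef_pos: [628.7, -161.0, 198.8]
tool_rot: [-3.138, 0.001, 0.992]
force: [-0.4, 0.0, -0.7]
width: 68.2
gripper_force: 0.0
```

Run:
```python
from cell import monitor
import numpy as np
s=monitor.read_state();p=s["eef_pos"];a=s["tool_rot"][2];print(p,s["tool_rot"],s["qpos"][6])
D=np.array([628,-200])-p[:2];print(D@[np.cos(a),np.sin(a)]/10,D@[np.sin(a),-np.cos(a)]/10,"turn",-(88-np.degrees(a)))
```

```text
[ 628.67811284 -161.00255412  198.7944309 ] [-3.13757381e+00  1.39612025e-03  9.91903563e-01] -0.4304032255412185
-3.3014544056790847 2.0767775583138794 turn -31.1681121495443
```

Emit:
arm_command --series '[80,-0.8,0.5,0,-6.5,80,-1.7,1.1,0,-13,80,-2.5,1.6,0,-19.5,80,-3.3,2.1,0,-26,80,-3.3,2.1,0,-31]'

```text
clock: 7.33
eef_pos: [627.6, -202.6, 198.6]
tool_rot: [-3.137, 0.001, 1.53]
force: [-1.0, -0.3, 0.6]
width: 68.0
gripper_force: 0.0
```

Emit:
arm_command --series '[80,0,0,0.5,0,80,0,0,1.5,0,80,0,0,2.5,0,80,0,0,3,0,80,0,0,3,0]'

```text
clock: 7.75
eef_pos: [627.9, -198.8, 168.7]
tool_rot: [-3.137, -0.001, 1.527]
force: [-0.6, -0.2, 0.5]
width: 68.2
gripper_force: 0.0
```

```bash
python3 pan.py w4
```

```text
[ 627.90264105 -198.77863854  168.66013485] [-3.13721896e+00 -1.04196103e-03  1.52745304e+00] 68.15325198390757 7.75 q7 0.05854755005364298
rim 3885 [629.57675509 -79.09281147] 69.38764980007284
sleeve 2195 [ 616.53330076 -237.94049234   84.0831102 ] [ 637.24907782 -175.8538903    97.67541506] x= [1.58996445e-02 6.30051195e+02] yaw deg -0.9109057719547177
grip on line [ 626.85536601 -201.        ] dist to rim c 121.9375601397863
garlic [630.95892522 -84.06319169  50.5606287 ] [690.91765541 -53.84269813  71.55573968] 4283
```

View pics/w4.png

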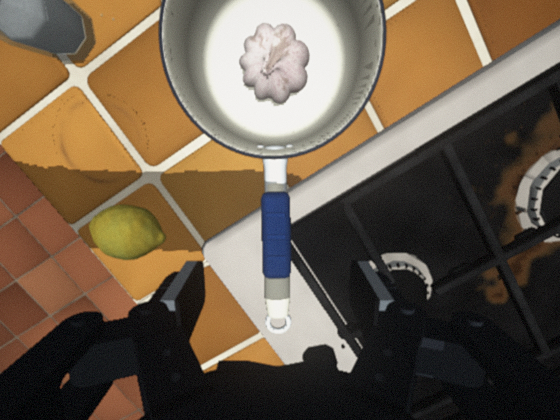

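The sleeve (262–291, 192–278) is upright between the fingers and lined up with them, and the garlic is at (273,63) in the bowl. Next I'll check the hob's height below the fingers.

Run:
```python
from h import *
m=np.load("pics/top.npz");d=m["d"];W=cloud(m,d)
for x0 in(570,640):
    k=(d>0)&(W[...,0]>x0)&(W[...,0]<x0+55)&(W[...,1]>-225)&(W[...,1]<-175)&(W[...,2]<200)
    print(x0,k.sum(),np.percentile(W[k][:,2],[5,50,95,100]))
```

```text
570 416 [-3.70673468  0.99545878 91.06995687 96.22807197]
640 255 [ 0.55365748  7.05407879 46.486718   80.72433324]
```

Emit:
arm_command --series '[80,0,0,1,0,80,0,0,2.5,0,80,0,0,4,0,80,0,0,5,0,80,0,0,5.5,0]'

```text
clock: 8.22
eef_pos: [628.5, -199.4, 114.6]
tool_rot: [-3.14, -0.0, 1.527]
force: [-0.2, -0.2, 1.3]
width: 68.2
gripper_force: 0.0
```

Emit:
arm_command --series '[80,-0.1,0,1.2,0,80,-0.1,0,2.5,0,80,-0.1,0,3.8,0,80,-0.1,0,4.8,0,80,-0.1,0,5.3,0]'

```text
clock: 8.63
eef_pos: [628.2, -200.4, 61.2]
tool_rot: [-3.139, -0.001, 1.527]
force: [-0.5, -0.2, 0.2]
width: 68.3
gripper_force: 0.0
```

Emit:
arm_command --series '[60,0,0,0,0,40,0,0,0,0,20,0,0,0,0,10,0,0,0,0,0,0,0,0,0]'

```text
clock: 9.05
eef_pos: [629.5, -201.0, 64.2]
tool_rot: [3.141, 0.0, 1.527]
force: [-2.0, -0.3, 3.3]
width: 21.2
gripper_force: 58.9
```

Emit:
arm_command --series '[0,0,0,0,0,0,0,0,0,0,0,0,0,0,0,0,0,0,0,0,0,0,0,0,0]'

```text
clock: 9.47
eef_pos: [629.4, -201.2, 63.8]
tool_rot: [3.141, 0.001, 1.527]
force: [-1.9, -1.5, 5.7]
width: 21.2
gripper_force: 59.4
```

Emit:
arm_command --series '[0,0,0,-0.1,0,0,0,0,-0.3,0,0,0,0,-0.6,0,0,0,0,-1,0,0,0,0,-1.5,0]'

```text
clock: 9.88
eef_pos: [628.8, -200.6, 77.9]
tool_rot: [-3.14, -0.0, 1.528]
force: [0.2, -0.5, -3.6]
width: 21.4
gripper_force: 58.0
```

```bash
cat > tilt.py <<'E'
from cell import monitor, viewer
from h import *
import sys
s=monitor.read_state();print(s["eef_pos"].round(1),s["tool_rot"],s["width"],s["force"].round(2),s["torque"].round(2))
n=sys.argv[1]
m=viewer.camera_model("wrist");p,d=viewer.get_image("wrist");cv2.imwrite(f"pics/{n}.png",p[:,:,::-1])
W=cloud(m,d);S=cv2.cvtColor(p,cv2.COLOR_RGB2HSV)[...,1]
R=np.hypot(W[...,0]-630,W[...,1]+80);k=(d>0)&(R<78)&(R>66)&(S<90)&(W[...,2]>float(sys.argv[2]));P=W[k]
c=np.linalg.lstsq(np.c_[P[:,:2]-[630,-80],np.ones(len(P))],P[:,2],rcond=None)[0];print("rim plane",len(P),c,"tilt deg",np.degrees(np.hypot(*c[:2])))
E
python3 tilt.py w5 75
```

```text
[ 628.8 -200.6   77.9] [-3.14033961e+00 -2.48553295e-04  1.52770391e+00] 21.38916399260117 [ 0.17 -0.5  -3.58] [-0.33 -0.05 -0.03]
rim plane 13143 [-4.13483481e-02 -7.63436755e-02  9.20432048e+01] tilt deg 4.974528559641491
```

Emit:
arm_command --series '[0,0,0,0,0,0,0,0,0,0,0,0,0,0,0,0,0,0,0,0,0,0,0,0,0]'

```text
clock: 10.35
eef_pos: [629.2, -200.7, 78.1]
tool_rot: [-3.141, -0.0, 1.528]
force: [0.1, -0.1, -3.9]
width: 21.3
gripper_force: 58.0
```

```bash
python3 tilt.py w6 75
```

```text
[ 629.2 -200.7   78.1] [-3.14124923e+00 -1.26652952e-04  1.52750094e+00] 21.264206415906187 [ 0.09 -0.11 -3.94] [-0.34 -0.02  0.04]
rim plane 12812 [-5.16589766e-02 -6.03217742e-02  9.29405357e+01] tilt deg 4.550369452650999
```

The pan droops about 4.5° with the grip slightly high. I'll set it down and grip lower and nearer the bowl.

Emit:
arm_command --series '[0,0,0,0.4,0,0,0,0,0.8,0,0,0,0,1.1,0,0,0,0,1.4,0,0,0,0,1.5,0]'

```text
clock: 10.82
eef_pos: [629.0, -201.4, 63.6]
tool_rot: [-3.141, 0.001, 1.527]
force: [-3.6, -1.4, 7.4]
width: 21.0
gripper_force: 60.4
```

Emit:
arm_command --series '[15,0,0,0,0,30,0,0,0,0,50,0,0,0,0,60,0,0,0,0,60,0,0,0,0]'

```text
clock: 11.23
eef_pos: [629.5, -200.5, 63.4]
tool_rot: [3.141, -0.0, 1.528]
force: [0.3, 0.5, 0.4]
width: 51.2
gripper_force: 0.0
```

Emit:
arm_command --series '[60,0.3,0,0,0,60,0.7,0,0.2,0,60,1,0,0.4,0,60,1,0,0.5,0,60,1,0,0.5,0]'

```text
clock: 11.65
eef_pos: [629.5, -190.0, 57.9]
tool_rot: [-3.141, -0.0, 1.528]
force: [0.7, -0.7, -0.6]
width: 51.3
gripper_force: 0.0
```

Emit:
arm_command --series '[40,0,0,0,0,20,0,0,0,0,0,0,0,0,0,0,0,0,0,0,0,0,0,0,0]'

```text
clock: 12.07
eef_pos: [629.6, -191.0, 58.5]
tool_rot: [-3.141, 0.0, 1.527]
force: [-1.2, -0.0, 2.3]
width: 21.1
gripper_force: 59.0
```

```bash
python3 tilt.py w7 75
```

```text
[ 629.6 -191.    58.5] [-3.14143041e+00  2.55522363e-04  1.52718473e+00] 21.120739640500247 [-1.21 -0.04  2.33] [-0.01  0.32  0.01]
rim plane 11877 [-2.38876802e-02 -7.33421390e-03  8.43920371e+01] tilt deg 1.4317204863834276
```

Emit:
arm_command --series '[0,0,0,-0.1,0,0,0,0,-0.3,0,0,0,0,-0.7,0,0,0,0,-1.2,0,0,0,0,-1.7,0]'

```text
clock: 12.53
eef_pos: [629.6, -190.8, 75.6]
tool_rot: [-3.141, 0.0, 1.527]
force: [-0.7, -0.7, -3.1]
width: 21.3
gripper_force: 58.3
```

Emit:
arm_command --series '[0,0,0,-0.3,0,0,0,0,-0.3,0,0,0,0,-0.3,0,0,0,0,-0.3,0,0,0,0,-0.3,0]'

```text
clock: 12.95
eef_pos: [629.5, -190.7, 78.1]
tool_rot: [-3.141, -0.0, 1.527]
force: [-0.3, 0.4, -3.9]
width: 21.1
gripper_force: 58.5
```

```bash
python3 tilt.py w8 75
```

```text
[ 629.5 -190.7   78.1] [-3.14102829e+00 -9.13298845e-05  1.52744789e+00] 21.135437666885874 [-0.33  0.43 -3.88] [-0.34 -0.01  0.07]
rim plane 15828 [-7.81334203e-02 -7.01852817e-02  9.81751162e+01] tilt deg 6.017640494175442
```

Emit:
arm_command --series '[0,0,0,-0.3,0,0,0,0,-0.8,0,0,0,0,-1.5,0,0,0,0,-2.3,0,0,0,0,-3,0]'

```text
clock: 13.42
eef_pos: [630.1, -190.8, 109.6]
tool_rot: [3.141, 0.0, 1.527]
force: [0.1, -1.0, -3.6]
width: 21.4
gripper_force: 58.4
```

Emit:
arm_command --series '[0,0,0,-0.8,0,0,0,0,-1.8,0,0,0,0,-2.8,0,0,0,0,-3.6,0,0,0,0,-4,0]'

```text
clock: 13.83
eef_pos: [630.6, -191.0, 150.3]
tool_rot: [3.139, 0.0, 1.527]
force: [0.4, 0.1, -2.3]
width: 21.2
gripper_force: 58.4
```

Emit:
arm_command --series '[0,0,0,-0.4,0,0,0,0,-0.8,0,0,0,0,-1,0,0,0,0,-1,0,0,0,0,-1,0]'

```text
clock: 14.25
eef_pos: [629.5, -190.7, 158.1]
tool_rot: [-3.141, -0.0, 1.527]
force: [0.1, -0.0, -2.9]
width: 21.2
gripper_force: 58.5
```

```bash
python3 tilt.py w9 150
python3 - <<'E'
from cell import viewer
import cv2
p,d=viewer.get_image("side");cv2.imwrite("pics/s2.png",p[:,:,::-1])
E
```

```text
[ 629.5 -190.7  158.1] [-3.14113071e+00 -1.57839574e-04  1.52746398e+00] 21.18838453486132 [ 0.12 -0.01 -2.88] [-0.37 -0.03 -0.01]
rim plane 16631 [-8.92030963e-02 -9.65450127e-02  1.76614763e+02] tilt deg 7.531318674843062
```

View pics/s2.png

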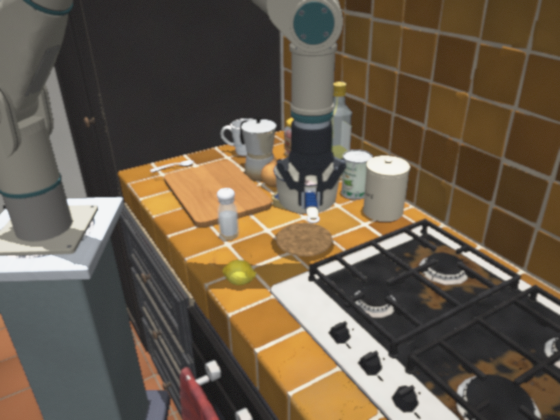

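The trivet at (303,240) is free, and the pan hangs from the sleeve at (311,198). Next I'll measure tilt and creep more carefully.

```bash
cat > t2.py <<'E'
from cell import monitor, viewer
from h import *
m=viewer.camera_model("wrist");p,d=viewer.get_image("wrist")
W=cloud(m,d);S=cv2.cvtColor(p,cv2.COLOR_RGB2HSV)[...,1]
P=W[(d>0)&(S<90)&(W[...,2]>155)&(W[...,1]>-170)&(np.hypot(W[...,0]-630,W[...,1]+80)<85)]
P=P[P[:,1]>-140]
a=np.arctan2(P[:,1]+80,P[:,0]-630);b=(np.degrees(a)//10).astype(int);Q=[]
for i in np.unique(b):
    q=P[b==i]
    if len(q)>20: Q.append(q[np.argsort(q[:,2])[-max(5,len(q)//20):]].mean(0))
Q=np.array(Q)
for _ in range(3):
    c=np.linalg.lstsq(np.c_[Q[:,:2]-[630,-80],np.ones(len(Q))],Q[:,2],rcond=None)[0]
    e=Q[:,2]-np.c_[Q[:,:2]-[630,-80],np.ones(len(Q))]@c;Q=Q[abs(e)<max(2,1.5*e.std())]
print(monitor.read_state()["clock"],len(Q),c,e.std(),"deg",np.degrees(c[:2]),circ(Q))
K=W[(d>0)&(np.hypot(W[...,0]-630,W[...,1]+80)<45)];print("inside z",np.percentile(K[:,2],[5,50,95]),K[K[:,2]>K[:,2].min()+25].mean(0))
E
python3 t2.py
```

```text
14.4 21 [-1.42960893e-02 -4.78108154e-01  1.61150450e+02] 2.5840717529504493 deg [ -0.81910558 -27.3935794 ] (array([ 631.37155476, -124.04099606]), np.float64(43.745479060554885))
inside z [109.87657049 139.91395869 159.46542706] [633.21618129 -88.22337175 150.46591481]
```

Emit:
arm_command --series '[0,0,0,0,0,0,0,0,0,0,0,0,0,0,0,0,0,0,0,0,0,0,0,0,0]'

```text
clock: 14.82
eef_pos: [629.7, -190.8, 158.3]
tool_rot: [-3.142, -0.0, 1.527]
force: [-0.2, 0.1, -3.3]
width: 21.3
gripper_force: 58.5
```

Emit:
arm_command --series '[0,0,0,0,0,0,0,0,0,0,0,0,0,0,0,0,0,0,0,0,0,0,0,0,0]'

```text
clock: 15.23
eef_pos: [629.7, -190.8, 158.3]
tool_rot: [3.142, -0.0, 1.527]
force: [-0.1, 1.1, -3.7]
width: 20.9
gripper_force: 58.5
```

```bash
python3 t2.py; python3 tilt.py w10 150
```

```text
15.2833 22 [ 4.74183884e-02 -4.89173274e-01  1.61291972e+02] 2.061281253343662 deg [  2.71687353 -28.02756405] (array([ 639.27177054, -123.406652  ]), np.float64(44.823799581325325))
inside z [110.34245904 140.53660523 159.8063749 ] [633.56760361 -88.28274543 150.94383076]
[ 629.7 -190.7  158.3] [ 3.14154592e+00 -4.18475422e-05  1.52742188e+00] 21.257288374729914 [ 0.02 -0.06 -3.92] [-0.24  0.02  0.03]
rim plane 16632 [-9.05760983e-02 -9.56798724e-02  1.76810457e+02] tilt deg 7.548850515771355
```

View pics/w10.png

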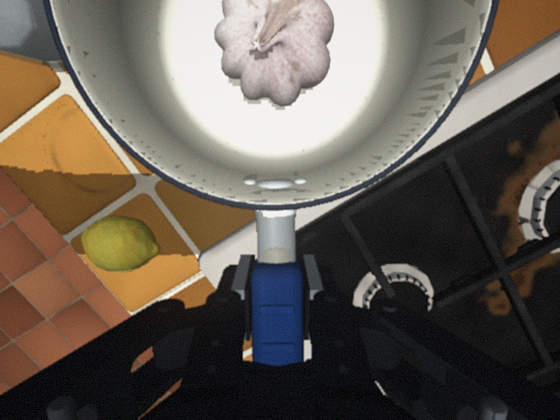

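No creep in 0.9 s. I'll check the absolute tilt on the pan's flat inner floor.

Run:
```python
from cell import viewer
from h import *
m=viewer.camera_model("wrist");p,d=viewer.get_image("wrist");W=cloud(m,d)
h=cv2.cvtColor(p,cv2.COLOR_RGB2HSV)
v,u=np.mgrid[:420,:560]
k=(d>0)&(v<145)&(((u>180)&(u<212))|((u>340)&(u<365))|((v>110)&(u>210)&(u<340)))
P=W[k]
for _ in range(4):
    c=np.linalg.lstsq(np.c_[P[:,:2]-[630,-80],np.ones(len(P))],P[:,2],rcond=None)[0];e=P[:,2]-np.c_[P[:,:2]-[630,-80],np.ones(len(P))]@c
    P=P[abs(e)<max(2*e.std(),1)]
print(len(P),c,e.std(),"deg",np.degrees(c[:2]))
```

```text
10048 [-1.20056698e-03 -1.44241919e-02  1.11180503e+02] 0.8177546168166825 deg [-0.06878742 -0.82644532]
```

```bash
python3 -c "
from cell import workorder
print(workorder.finish_job())"
```

```text
the job is handed in; nothing more can be done
None
```

The garlic is in the pan, and I handed the job in with the pan held by its blue sleeve about 10 cm above the trivet, steady; its floor measured about 1° from level (a rougher fit to the rim gave up to 7.5°), and no verdict came back.

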